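# Pin the carved clay totem

## Robot

A 6-joint arm with a two-finger parallel gripper is mounted at the origin on the work surface. World frame = base frame: x ahead of the robot, y to its left, z up, the work surface at z = 0. Lengths are in m, angles in rad, forces in N, time in s.
With the tool pointing down it reaches from about 0.25 to 0.725 m from the base axis. Payload 9.7 kg.
Tool frame: the origin (TCP) lies between the finger pads; the fingertips stand 8 mm ahead of it and the grasp point (between the pads) lies 11 mm behind it; z points along the fingers, y is the direction in which the jaws open and shut (so a half turn about z gives the same grasp; the last joint's range is limited). The gripper opens to 85 mm and grips with 20 to 120 N. Pads are 22 mm wide; open, the fingers measure 114 mm over their backs; the gripper's body (76 mm by 85 mm) begins 54 mm behind the grasp point. The pads swing forward as they close: fully open they stand 13 mm farther back than shut.
Start: joints at [-1.123, 0.087, 0.176, 1.66, 0, 1.571], TCP at [0.238, -0.496, 0.218] pointing down, gripper open.
Joint ranges: [-3.13, 3.13], [-0.85, 1.81], [-1.15, 1.24], [-2.2, 2.28], [-1.44, 1.52], [-3.14, 3.14]. Speed limits (rad/s): [2.22, 2.22, 2.57, 3.14, 3.14, 3.14].

## Interface

Orientations are given as a 3x3 rotation matrix whose columns are the frame's x, y, z axes.
In Python, from station import env, effector, solver, capture, camera_params, job, recognise, tip_of, status gives the robot as it stands. Calls block until the motion is done:
- env.goto(position, orientation): joint-space move of the TCP to a pose.
- env.move_l(position, velocity=0.15, frame=None): straight line of the TCP; frame=None keeps the orientation; velocity is the mean speed in m/s.
- env.set_joints(angles): joint-space move.
- effector.let_go() and effector.grab(): open the fingers fully, or close them until they stop; the grip force is fixed at half the most.
- env.hold(seconds).
- solver.solve_ik(position, orientation): joint angles nearest the present ones, or None.
- capture(name): name is "scene" or "top" or "wrist"; returns (picture, depth): 480x640x3 uint8, red, green, blue; 480x640 float32, m along the optical axis (not along the pixel's ray), 0 where there is no reading.
- camera_params(name): a dict with "K" (3x3 intrinsics, pixels), "k1" (the pictures are not rectified: a ray, as slopes to the right and down, at radius r is drawn at 1 + k1 r^2 times it, then the intrinsics apply), "R" (3x3) and "t" (3): a world point X has camera coordinates R X + t. Camera axes: x right, y down, z forward; pixel columns grow to the right and rows downward; lengths in m; the calibration is good to about 2 mm. A picture is of the moment at which its call begins: read the wrist's pose just before it. camera_params takes no time and is no camera call; for the wrist camera it gives the pose at the moment of the call.
A pose or a line that the arm cannot do raises env.Unreachable and nothing moves.
- job.job_done(): hands the job in, once; it reports no verdict.
Trained networks look in the newest picture that a camera, given by its name, has taken for a name from the list of things; names that differ only in an ending like _2 or _b are one class to them, and where a whole thing is asked for, a point or a joint stands for the part that bears it (a point fixed in the world has none). Each returns a list of dicts, best first, with "p" (0 to 1); they miss things now and then, are a little off and sometimes report something else, mostly with a low value. They report only what shows in the picture. A call takes as long as a camera call.
- recognise(camera, query): "extent" ([left, top, right, bottom] as shares, 0 to 1, of the picture: columns of its width, rows of its height, round what is visible of it).
- tip_of(camera, query): "centre" ([column, row] as shares, 0 to 1, of the picture: columns of its width, rows of its height: a listed point, or the origin of a listed thing).
Readings, each from a call of its own:
- status.get_time_s(): time.
- status.get_joints(): joint angles.
- status.get_joint_vel(): joint speeds.
- status.get_joint_efforts(): joint torques, N m.
- status.get_ee_pos(): TCP position.
- status.get_eef_rot(): TCP orientation.
- status.get_contact_force(): force on the tool from outside, world axes, zero at the start.
- status.get_ft_torque(): the same for the moment, N m.
- status.get_width(): opening from 0.0 (shut) to 1.0 (fully open).
Only numpy, scipy, OpenCV 4.12 (cv2) and the standard library are available. Lean on these libraries where they do the work, as an engineer would, in place of code of your own. Each camera call takes 0.05 s, during which the arm holds its last target. There are 200 camera calls.

## Task

The two carved clay drums of the totem are stacked on the turntable with their centre holes in line. Take the long pin with the green knob from the wooden rack and push it down through both drums, keeping hold of it until its collar rests flat on the upper drum, then let go and draw the gripper away. Keep the upper drum sitting squarely on the lower one, and leave the short white-knobbed pin in the rack.

Things in the scene. Friction and masses are not known exactly. Their poses are not given: they have to be found in the camera images.
- long_pin_knob (a point): Right pin, loose, ~0.16 kg: green round knob (30 mm wide, 48 tall) on a green collar (56 wide, 8 thick) on a steel shank (18 wide, 80 long, last 14 tapering to 8). Starts upright in either hole of the rack, collar on the rack's top. Point on the pin's axis in the knob: 21 mm below knob top, 27 above collar's top face, 35 above collar's underside, 115 above shank tip. z runs up the pin.
- short_pin_knob (a point): Wrong pin, upright in the rack's other hole: same shape and point as the long pin, but white knob and collar, and a shank of only 35 mm, too short for the lower drum. The rack is a fixed plywood shelf 90 x 220 mm, open at the sides, top face 100 mm above the table, with two 32 mm through holes 110 mm apart. Either pin may be in either hole.
- top_hole (a point): Centre of the mouth of the upper drum's hole, in its flat top face, z up. Upper drum: loose grey clay, about 0.45 kg, 112 mm wide (96 at top and bottom faces), 45 high, dark leaf piercings round its side, an upright 32 mm hole right through. It merely rests on the lower drum, holes in line within 3 mm.
- low_hole (a point): Centre of the mouth of the lower drum's hole, in its flat top face, 85 mm above the table, where the upper drum's underside rests; z up. Lower drum: darker clay, 132 mm wide, 45 high, upright 32 mm hole, 45 deep, closed below by the metal turntable (170 wide, 40 high). Turntable and lower drum are fixed.

How it is judged:
On the way, in this order (a step that is already met when the one before it is completed fails the run):
1. the long pin is held up, its tip clear above the rack (height (world z) of long_pin_knob above 0.22 m and contact force between the fingers and long_pin above 0.5 N), for 0.1 s.
2. still held, the pin has gone through the upper drum into the lower one (z of long_pin_knob in the frame of top_hole below 0.053 m and horizontal distance between long_pin_knob and top_hole below 0.02 m and contact force between the fingers and long_pin above 0.5 N), for 0.05 s.
At the end, for the whole second after the job is handed in: The long pin stands upright (8 degrees), at rest, through both drums: collar on the upper drum (4 mm), knob within 15 mm of its hole's centre. The upper drum sits level (6 degrees, 5 mm) on the lower, holes within 15 mm. The short pin is within 30 mm of its place in the rack (z of long_pin_knob in the frame of top_hole between 0.031 and 0.039 m and horizontal distance between long_pin_knob and top_hole below 0.015 m and angle between long_pin_knob's own z axis and vertical below 0.15 rad and horizontal distance between top_hole and low_hole below 0.015 m and z of top_hole in the frame of low_hole below 0.05 m and angle between top_hole's own z axis and vertical below 0.1 rad and distance of short_pin_knob from where it was at the start of the episode below 0.03 m and linear speed of long_pin below 0.02 m/s); the robot touches nothing.
It fails at once if the short pin is taken out of its place in the rack (distance of short_pin_knob from where it was at the start of the episode above 0.03 m).
It also fails if it takes over 37 s, if anything falls off the work surface, if the arm or the gripper's body presses on something with over 40 N, if the wrist force passes 120 N, or if a joint passes its speed limit or range.

## Working session

There is one attempt and no reset: what is moved stays moved. The work goes in short steps, each a Python script; the robot and the scene stay as the last script left them, time stands still between calls to the robot, and variables do not carry over. Pictures are saved under pics/ and viewed, about 8 in all and at most 12, crops included, and the job is handed in when it is done.

```bash
mkdir -p pics; ls; cat > h.py <<'E'
import numpy as np, cv2
from station import *
def ray(name,uv,P=None):
    P=P or camera_params(name);K=np.array(P["K"]);k=P["k1"]
    d=np.linalg.solve(K,[uv[0],uv[1],1.])[:2];s=d.copy()
    for _ in range(20): s=d/(1+k*(s@s))
    R=np.array(P["R"]);t=np.array(P["t"])
    return -R.T@t, R.T@np.r_[s,1.]
def at_z(name,uv,z,P=None):
    o,d=ray(name,uv,P);return o+d*(z-o[2])/d[2]
def at_d(name,uv,dep,P=None):
    o,d=ray(name,uv,P);return o+d*dep
def save(img,n): cv2.imwrite(f"pics/{n}.png",img[:,:,::-1])
E
python3 - <<'E'
from h import *
ims=[]
for c in ("scene","top"):
    im,d=capture(c);save(im,c+"0");np.save(c+"d.npy",d)
    P=camera_params(c);print(c,(-np.array(P["R"]).T@P["t"]).round(3),np.array(P["R"])[2].round(2))
    for q in ("long_pin_knob","short_pin_knob","top_hole","low_hole"):
        for r in tip_of(c,q)[:2]:
            uv=np.array(r["centre"])*[640,480];i,j=uv.astype(int)
            dd=d[min(j,479),min(i,639)]
            zz=dict(long_pin_knob=.135,short_pin_knob=.135,top_hole=.13,low_hole=.085)[q]
            print(c,q,round(r["p"],2),uv.round(),at_d(c,uv,dd).round(3),at_z(c,uv,zz).round(3))
print(status.get_time_s(),status.get_eef_rot())
E
```

```text
pics
scene [ 1.012 -0.235  0.54 ] [-0.72  0.37 -0.58]
scene long_pin_knob 0.92 [410. 198.] [0.507 0.204 0.141] [0.499 0.211 0.135]
scene top_hole 0.91 [174. 297.] [ 0.534 -0.199  0.12 ] [ 0.546 -0.2    0.13 ]
top [0.474 0.027 0.855] [ 0.11 -0.01 -0.99]
top long_pin_knob 0.92 [186. 281.] [0.491 0.208 0.154] [0.491 0.213 0.135]
top short_pin_knob 0.74 [261. 266.] [0.509 0.094 0.156] [0.511 0.096 0.135]
top top_hole 0.91 [449. 236.] [ 0.555 -0.217  0.089] [ 0.551 -0.204  0.13 ]
top low_hole 0.81 [441. 241.] [ 0.551 -0.217  0.042] [ 0.547 -0.204  0.085]
0.5 [[ 9.01396223e-01  4.32995205e-01 -5.24626957e-05]
 [ 4.32995205e-01 -9.01396224e-01  2.54599014e-06]
 [-4.61872743e-05 -2.50110416e-05 -9.99999999e-01]]
```

```bash
python3 -c "
import cv2,numpy as np
a=cv2.imread('pics/scene0.png');b=cv2.imread('pics/top0.png')
cv2.imwrite('pics/both.png',np.hstack([cv2.resize(a[100:400,60:560],(400,240)),cv2.resize(b[130:380,100:530],(400,240))]))"
```

```text
(no output)
```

View pics/both.png

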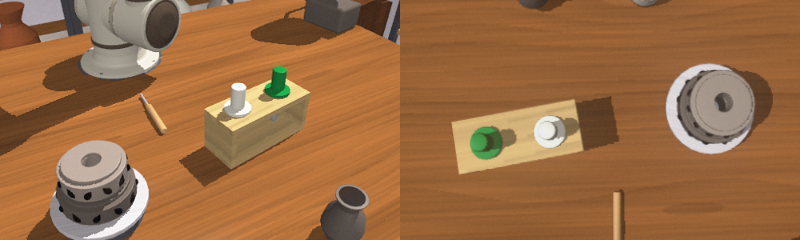

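The pictures show the green pin in the rack's far-left hole (top image about 186,281) and the white pin in the other (261,266). The stack is on the turntable, with its hole at about (449,236). Next I'll check both from close by with the wrist camera, drum first.

```bash
cat >> h.py <<'E'
def down(yaw):  # y axis of jaws at angle yaw, z down
    y=np.array([np.cos(yaw),np.sin(yaw),0]);z=np.array([0,0,-1.])
    return np.c_[np.cross(y,z),y,z]
YAW=np.arctan2(.17,.98)
E
python3 - <<'E'
from h import *
for y in (YAW,YAW+np.pi):
    for p in ([.549,-.204,.33],[.495,.21,.33],[.495,.21,.13],[.549,-.204,.15]):
        q=solver.solve_ik(p,down(y));print(round(y,2),p,None if q is None else np.round(q,2))
P=None
def look(p,name,qs):
    env.goto(p,status.get_eef_rot() if name=="wA" else R)
    P=camera_params("wrist");im,d=capture("wrist");save(im,name);np.savez(name,d=d,K=P["K"],k1=P["k1"],R=P["R"],t=P["t"])
    for q,z in qs:
        for r in tip_of("wrist",q)[:2]:
            uv=np.array(r["centre"])*[640,480];i,j=uv.astype(int);print(q,round(r["p"],2),uv.round(),at_z("wrist",uv,z,P).round(4),d[min(j,479),min(i,639)])
look([.52,-.204,.33],"wA",[("top_hole",.13),("low_hole",.085)])
print(status.get_time_s())
E
```

```text
0.17 [0.549, -0.204, 0.33] [-0.36  0.26  0.6   1.91  0.    1.04]
0.17 [0.495, 0.21, 0.33] [0.4  0.13 0.45 1.89 0.   1.8 ]
0.17 [0.495, 0.21, 0.13] [ 0.4   0.04 -0.04  1.49  0.    1.8 ]
0.17 [0.549, -0.204, 0.15] [-0.36  0.16  0.12  1.54  0.    1.04]
3.31 [0.549, -0.204, 0.33] [-0.36  0.26  0.6   1.91  0.   -2.1 ]
3.31 [0.495, 0.21, 0.33] [ 0.4   0.13  0.45  1.89  0.   -1.34]
3.31 [0.495, 0.21, 0.13] [ 0.4   0.04 -0.04  1.49  0.   -1.34]
3.31 [0.549, -0.204, 0.15] [-0.36  0.16  0.12  1.54  0.   -2.1 ]
top_hole 0.73 [332. 175.] [ 0.5541 -0.1989  0.13  ] 0.44127658
low_hole 0.9 [330. 172.] [ 0.5512 -0.1994  0.085 ] 0.43866032
2.2
```

View pics/wA.png

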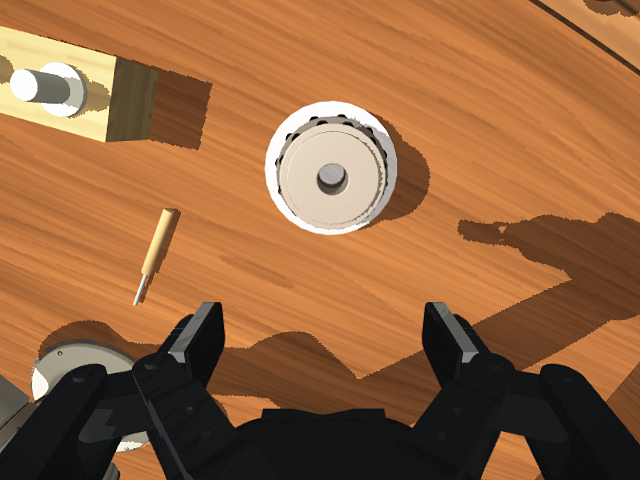

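The wrist view shows the drum's top face centred near (332,176) and its hole near (332,180). I'll fit both from depth, then look at the pin.

```bash
cat >> h.py <<'E'
def cloud(d,P):
    v,u=np.mgrid[0:480,0:640].astype(np.float32)
    n=cv2.undistortPoints(np.stack([u,v],-1).reshape(-1,1,2),np.array(P["K"],float),np.array([P["k1"],0,0,0,0.])).reshape(480,640,2)
    c=np.dstack([n*d[...,None],d]);return (c-np.array(P["t"]))@np.array(P["R"])
def hole(d,P,zlo=.12,zhi=.14,c=(.552,-.2),r=.07):
    X=cloud(d,P);m=(X[...,2]>zlo)&(X[...,2]<zhi)&(np.hypot(X[...,0]-c[0],X[...,1]-c[1])<r)&(d>0)
    z=np.median(X[m][:,2]);cs,h=cv2.findContours(m.astype(np.uint8),cv2.RETR_CCOMP,cv2.CHAIN_APPROX_NONE)
    out=[]
    for k in sorted(range(len(cs)),key=lambda k:-len(cs[k]))[:2]:
        e,ax,_=cv2.fitEllipse(cs[k]);out.append((np.round(e,1),np.round(ax,1),at_z("wrist",e,z,P).round(4)))
    return z,out
E
python3 - <<'E'
from h import *
f=np.load("wA.npz");P={k:f[k] for k in("K","k1","R","t")};P["k1"]=float(P["k1"])
print(hole(f["d"],P))
env.goto([.47,.2,.33],down(YAW))
P=camera_params("wrist");im,d=capture("wrist");save(im,"wB")
for q in("long_pin_knob","short_pin_knob"):
    for r in tip_of("wrist",q)[:2]:
        uv=np.array(r["centre"])*[640,480];print(q,round(r["p"],2),uv.round(),at_z("wrist",uv,.135,P).round(4))
X=cloud(d,P);g=cv2.cvtColor(im,cv2.COLOR_RGB2HSV)
gm=(g[...,0]>45)&(g[...,0]<85)&(g[...,1]>100)&(d>0)
print(gm.sum(),"green z",np.percentile(X[gm][:,2],[2,50,98]).round(3))
top=gm&(X[...,2]>.148); col=gm&(X[...,2]<.118)
for m in(top,col):
    p=X[m];print(m.sum(),((p.min(0)+p.max(0))/2).round(4),p.mean(0).round(4),np.ptp(p,0).round(3))
w=(g[...,1]<40)&(X[...,2]>.145)&(X[...,2]<.17)&(g[...,2]>150)&(X[...,0]<.6)&(X[...,1]<.16);p=X[w];print("white",w.sum(),p.mean(0) if w.sum() else 0)
print(status.get_time_s())
E
```

```text
(np.float64(0.1297681623926759), [(array([332.1, 175.7]), array([104.5, 105.4]), array([ 0.5534, -0.1996,  0.1298])), (array([332.1, 178.2]), array([29.8, 30.4]), array([ 0.551 , -0.2008,  0.1298]))])
long_pin_knob 0.74 [350. 201.] [0.4958 0.211  0.135 ]
short_pin_knob 0.66 [341. 299.] [0.5076 0.099  0.135 ]
1903 green z [0.104 0.109 0.157]
699 [0.4943 0.2109 0.1532] [0.4937 0.212  0.1554] [0.03  0.029 0.01 ]
1083 [0.5015 0.0513 0.0888] [0.4921 0.2165 0.1079] [0.068 0.374 0.058]
white 593 [0.50946601 0.10317122 0.15464438]
3.8583
```

View pics/wB.png

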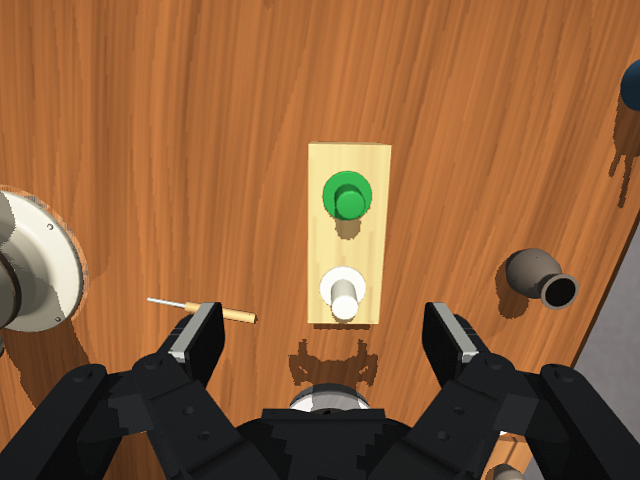

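The green knob is at (350,200) and its collar is on the rack. The white pin is at (342,300). The depth fit gives the pin axis at (0.494, 0.211) with the knob top at z=0.156, and the pin spacing comes out at 109 mm against 110 nominal. I'll grasp now.

```bash
python3 - <<'E'
from h import *
R=down(YAW);p=np.array([.4945,.211])
env.goto([*p,.21],R)
env.move_l([*p,.128],velocity=.12)
print(status.get_ee_pos(),status.get_contact_force())
effector.grab();print(status.get_width(),status.get_contact_force())
env.move_l([*p,.29],velocity=.15);env.hold(.2)
print(status.get_width(),status.get_contact_force(),status.get_ee_pos())
P=camera_params("wrist");im,d=capture("wrist");save(im,"wC")
im,_=capture("scene");save(im,"sC")
for c in("scene",):
    for r in tip_of(c,"long_pin_knob")[:1]:
        print(at_z(c,np.array(r["centre"])*[640,480],.297))
cv2.imwrite("pics/C.png",np.hstack([cv2.resize(cv2.imread("pics/wC.png"),(400,300)),cv2.resize(cv2.imread("pics/sC.png")[40:340,200:600],(400,300))]))
print(status.get_time_s())
E
```

```text
[0.49499432 0.21121527 0.12928656] [ 1.112424   -0.68153175  0.12704491]
0.32520884294154195 [ 1.16445383 -0.39579259  3.23320065]
0.32125416299345544 [ 0.06023721  0.13833714 -1.46659154] [0.49428258 0.21092504 0.28938578]
[0.49973097 0.20816025 0.297     ]
7.4
```

View pics/C.png

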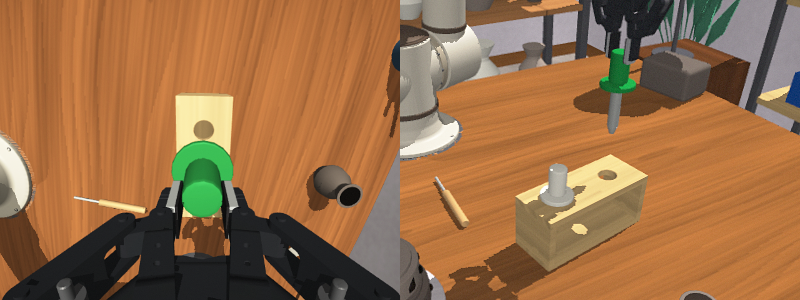

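The pin is held upright and clear of the rack. I'll carry it over the drum and check alignment.

```bash
python3 - <<'E'
from h import *
R=down(YAW);h=np.array([.552,-.2005])
env.goto([*h,.275],R);env.hold(.3)
print(status.get_ee_pos(),status.get_contact_force(),status.get_time_s())
P=camera_params("wrist");im,d=capture("wrist");save(im,"wD");np.save("wDd.npy",d)
im,ds=capture("scene");save(im,"sD")
X=cloud(ds,camera_params("scene"))
g=cv2.cvtColor(im,cv2.COLOR_RGB2HSV);Z=X[...,2]
near=(np.hypot(X[...,0]-.552,X[...,1]+.2)<.06)&(ds>0)
# visible near-surface axis estimate: shank slices
v=np.array([1.012,-.235])-h;v/=np.linalg.norm(v)
for lo,hi,r in((.182,.20,.009),(.20,.22,.009),(.22,.235,.009),(.26,.28,.015)):
    m=near&(Z>lo)&(Z<hi);pts=X[m][:,:2]
    m2=np.hypot(*(pts-h).T)<.03;q=pts[m2]
    s=(q-h)@np.array([-v[1],v[0]]);f=(q-h)@v
    print(lo,len(q),"lateral mid",(np.percentile(s,3)+np.percentile(s,97))/2,"front-r",np.percentile(f,90)-r)
print("top face z",np.median(Z[near&(Z<.14)&(Z>.12)]))
a=cv2.resize(cv2.imread("pics/wD.png"),(400,300));b=cv2.resize(cv2.imread("pics/sD.png")[150:390,40:360],(400,300))
cv2.imwrite("pics/D.png",np.hstack([a,b]))
E
```

```text
[ 0.55219087 -0.19985554  0.27509984] [ 0.16094923  0.37040997 -1.17449145] 9.2333
0.182 180 lateral mid 0.0007672981407315883 front-r 5.7249499321489206e-05
0.2 213 lateral mid 0.0008060645155595443 front-r 0.00013802326782526124
0.22 156 lateral mid 0.0008969767336963561 front-r -0.00010794453797065111
0.26 428 lateral mid 0.00047015611029202486 front-r -0.0002816396448082955
top face z 0.12974680941557595
```

View pics/D.png

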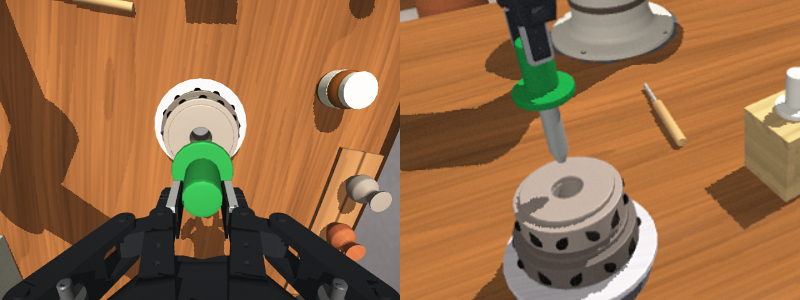

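The pin hangs straight, with its axis within 1 mm of the target at every height checked. I'll compare the hole position in the scene camera's own frame, then descend while watching the force.

```bash
python3 - <<'E'
from h import *
d=np.load("scened.npy");P=camera_params("scene");X=cloud(d,P)
m=((abs(X[...,2]-.1297)<.003)&(np.hypot(X[...,0]-.552,X[...,1]+.2)<.07)).astype(np.uint8)
cs,_=cv2.findContours(m,cv2.RETR_CCOMP,cv2.CHAIN_APPROX_NONE)
for c in sorted(cs,key=lambda c:-len(c))[:2]:
    e=cv2.fitEllipse(c);print(e,at_z("scene",e[0],.1297,P))
f0=np.array(status.get_contact_force());h=np.array([.552,-.2005])
for z in np.r_[.235,.215,.20,.185,.175,.17,.166]:
    env.move_l([*h,z],velocity=.06);f=np.array(status.get_contact_force())-f0
    print(z,np.array(status.get_ee_pos()).round(4),f.round(1),round(status.get_width(),3))
    if abs(f).max()>6: print("STOP");break
print(status.get_time_s())
E
```

```text
((172.91995239257812, 302.06646728515625), (50.02070617675781, 77.55952453613281), 73.96021270751953) [ 0.55468173 -0.20258341  0.1297    ]
((173.74111938476562, 300.15093994140625), (15.672139167785645, 25.588590621948242), 75.83512115478516) [ 0.55168787 -0.20079799  0.1297    ]
0.235 [ 0.552  -0.2006  0.2354] [ 0.9 -0.7  0.5] 0.321
0.215 [ 0.5518 -0.2004  0.2146] [-0.  -0.   0.6] 0.321
0.2 [ 0.5517 -0.2004  0.1995] [0.9 0.1 1. ] 0.324
0.185 [ 0.5518 -0.2004  0.1845] [ 0.3 -0.4  0.8] 0.322
0.175 [ 0.5518 -0.2004  0.1745] [ 0.4  0.7 -0.1] 0.322
0.17 [ 0.5519 -0.2005  0.1697] [ 0.9 -0.9  1.2] 0.322
0.166 [ 0.5519 -0.2005  0.1657] [ 0.7 -1.9  0.8] 0.323
12.25
```

```bash
python3 - <<'E'
from h import *
f0=-1.2;h=np.array([.552,-.2005])
for z in np.arange(.164,.1505,-.0015):
    env.move_l([*h,z],velocity=.03);env.hold(.1);f=np.array(status.get_contact_force())
    print(round(z,4),round(status.get_ee_pos()[2],4),f.round(1))
    if f[2]-f0>4 or abs(f[:2]).max()>8: print("STOP");break
im,ds=capture("scene");save(im,"sE")
cv2.imwrite("pics/E.png",cv2.resize(im[170:370,60:320,::-1],(650,500)))
print(status.get_time_s())
E
```

```text
0.164 0.1641 [ 0.1 -0.2 -1.9]
0.1625 0.1625 [-0.1 -0.1 -1.8]
0.161 0.161 [-1.1 -0.5 -1.4]
0.1595 0.1595 [ 0.9  0.5 -2.8]
0.158 0.1586 [-0.2 -0.1  3.6]
STOP
14.05
```

View pics/E.png

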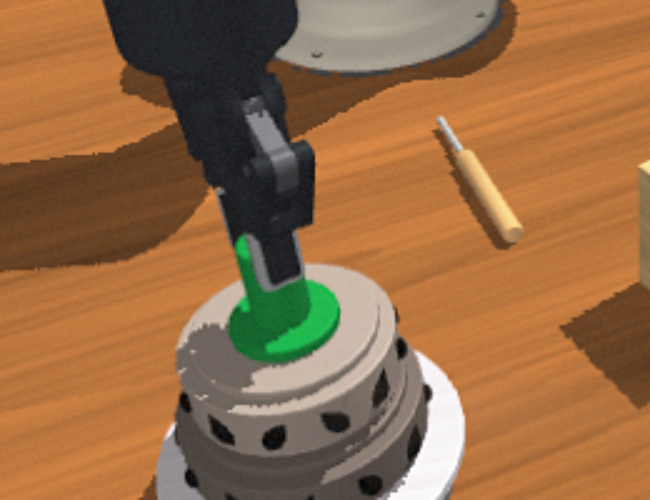

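The collar is seated flat, with contact at TCP z=0.1586 against a predicted 0.1588. I'll release, retreat and check.

```bash
python3 - <<'E'
from h import *
effector.let_go();env.hold(.3)
p=status.get_ee_pos();print(p)
env.move_l([p[0],p[1],.27],velocity=.12)
env.goto([.47,-.2,.33],down(YAW));env.hold(.2)
P=camera_params("wrist");im,d=capture("wrist");save(im,"wF")
im2,ds=capture("scene");save(im2,"sF")
for n,i,D,Q in(("wrist",im,d,P),("scene",im2,ds,camera_params("scene"))):
    X=cloud(D,Q);g=cv2.cvtColor(i,cv2.COLOR_RGB2HSV)
    near=(np.hypot(X[...,0]-.552,X[...,1]+.2)<.065)&(D>0)
    gm=near&(g[...,0]>45)&(g[...,0]<85)&(g[...,1]>100);Z=X[...,2]
    t=X[gm&(Z>.181)];print(n,"knob top z",np.percentile(Z[gm],98).round(4),"centre",((t.min(0)+t.max(0))/2).round(4),"collar z",np.median(Z[gm&(Z<.145)&(Z>.131)]).round(4))
    f=X[near&~gm&(abs(Z-.13)<.006)];A=np.c_[f[:,:2]-[.552,-.2],np.ones(len(f))];print(" drum face plane",np.linalg.lstsq(A,f[:,2],rcond=None)[0].round(4))
print(status.get_time_s(),status.get_contact_force())
cv2.imwrite("pics/F.png",np.hstack([cv2.resize(im[:,:,::-1],(400,300)),cv2.resize(im2[130:370,60:480,::-1],(400,300))]))
E
```

```text
[ 0.55200569 -0.20051015  0.15798724]
wrist knob top z 0.1869 centre [ 0.5515 -0.2002  0.1845] collar z 0.1381
 drum face plane [ 0.0035 -0.0008  0.1298]
scene knob top z 0.1867 centre [ 0.5465 -0.2004  0.2875] collar z 0.1382
 drum face plane [-0.019   0.0016  0.1298]
16.825 [ 0.7902277  -0.51038291  0.26473722]
```

View pics/F.png

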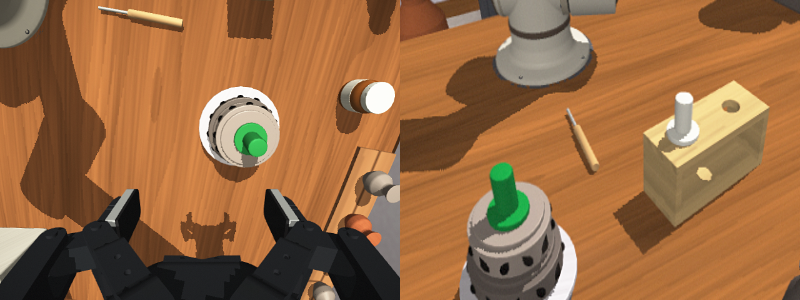

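The pin stands upright with its collar top at z=0.138 (drum face 0.130 plus 8 mm). The drum is level, the gripper is clear and the white pin is still in its place.

```bash
python3 -c "
from station import job;job.job_done()"
```

```text
the job is handed in; nothing more can be done
```

I pushed the long green pin down through both drums and kept hold of it until its collar met the upper drum. Then I let go, drew the gripper clear and handed the job in at about 17 s. No verdict is reported at hand-in.

**Insertion:** the pin went down without jamming. Contact came at a TCP height of 0.1586 m, against 0.1588 m predicted.

**Last checks:**
- **Pin:** the collar top is at z = 0.138 m, which is the drum face at 0.130 m plus the 8 mm collar. The knob centre is within about 1 mm of the measured hole centre.
- **Upper drum:** its face height is unchanged at 0.130 m. The wrist camera puts its tilt at about 0.004 rad and the scene camera at about 0.02 rad, both well under the limit.
- **Short pin:** the picture shows it still in its rack hole. I did not measure its position again.

**Disagreements:** the scene camera's automatic knob-centre figure was off (z = 0.2875 m), most likely because stray pixels were included, so I relied on the wrist camera for that. Fits to the drum's outer rim sat 2–3 mm from the fits to the hole itself, so I used the hole.

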